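Slide a nose-heavy work tray across the gap onto a machine bed and seat it in the corner

TASK

Push the wooden tray with its steel block from the rest board across the gap onto the machine bed, keeping it flat and down on the surfaces all the way: it is nose-heavy, so hold its tail down so that the nose never sags into the gap, and do not lift it over. On the bed slide its side up flush against the fence, then finish by pushing it home along the fence until it bears on the end stop, pressing both only gently (about 5 to 10 N, always well under 20). Leave it there square in the corner with the block in its pocket, and everything else where it is.

Things in the scene. Friction and masses are not known exactly. Their poses are not given: they have to be found in the camera images.
- tray_mid (a point): wooden tray, 130 wide (its x) x 200 long (its y). The point is at its middle, 15 above its underside. Axes: y = towards the nose, z = up. Floor 6 thick; side and nose walls 8 thick, tops 30 above the underside; tail wall (at -y) 12 thick, top 52 above the underside. A low cross bar (24 high) 53 behind the nose face makes a pocket for the block; the floor behind the bar is empty
- tray_grip (a point): middle of the thick tail wall of the tray (12 thick along the tray's y, 114 wide), 36 above the tray's underside, 16 below the wall's top, 94 behind tray_mid; the wall can be pinched from above with one finger before and one behind it. Axes as the tray
- tray_nose (a point): bottom edge of the tray's nose face, middle of its width (100 ahead of the tray's middle); axes as the tray
- tray_side (a point): bottom edge of the tray's +x side face, middle of its length (65 from the tray's middle); axes as the tray
- block: loose steel hinge block 90 x 36 x 20 lying across the nose pocket of the tray; origin at the centre of its underside
- rest_edge (a point): middle of the gap-side edge of the wooden rest board's top (tray starts there); the board's top is 280 wide (150 to +x, 130 to -x) and reaches 270 back to -y of this point; about 60 above the bench. Axes: y = push direction, across the gap; z = up. Fixed
- bed_lip (a point): middle of the gap-side edge of the dark steel machine bed's flat top, which is 0.5 to 2.5 lower than the rest board's top. The edge is bevelled, falling 3 over the 3 nearest the gap (total distance from rest_edge to here 118 to 133). Axes: x = across, to the fence; y = along the push, to the stop. Fixed, parallel to the rest board
- corner (a point): inner corner of the machine bed where the fence face meets the middle setting of the stop bar, at the height of the bed's top: middle setting of the stop bar at y = 0, fence face at x = 0 of this point's axes (the bed's axes); 85 to +x and 237 to +y of bed_lip. The bed reaches from 215 on the -x side of this point to 65 on the +x side. The tray's middle starts 85 to 115 on the -x side of this point
- stop: end stop across the far end of the bed: fixed bracket feet carrying an aluminium bar 200 long x 22 x 34 high, clamped in slots. The origin is at the bed's top, under the bar's middle, at the middle setting of its tray-side face; the bar may be clamped anywhere from 8 nearer to 8 farther along y (not reported), so feel for it. It holds firm, but 20 N or more spoils its setting
- fence: aluminium side fence bar, 190 long (along y) x 22 x 34 high, on the bed's +x side, rigid (press it with less than 20 N); origin under the middle of its tray-side face
- bit_case: bystander: black drill-bit case, 36 x 90 x 22, lying on the rest board beside the tray (+x side); leave alone
- offcut: bystander: pale wooden offcut 28 x 80 x 20 lying on the bed just outside the fence; leave alone
- driver_grip (a point): bystander: middle of the handle of a screwdriver lying on the bench below, in the gap between the two surfaces; leave alone
- tape: bystander: grey tape measure about 70 x 65 x 34 on the bench; leave alone
- flask: bystander: blue drinking bottle, diameter 72, height 200, at the left; leave alone
- tray: the same tray as a whole; origin at the centre of its underside, axes as tray_mid. Tray 0.28 kg, block 0.48 kg (each varies by 15 %): nose-heavy, it balances 50 to 65 behind the nose face, so it tips into the gap if it is just pushed from behind. Sliding it takes some 2 to 5 N, besides what presses on stop or fence
Mind the look-alikes: they are no part of the job. What is shaped like the tray but pink is not meant. What is shaped like the block but orange is not meant.

How it is judged:
On the way, in this order (a step that is already met when the one before it is completed fails the run):
1. the tray is slid across the gap: fully on the machine bed, flat, not yet at the stop (y of tray_mid in the frame of corner above -0.13 m and angle between tray_mid's own z axis and vertical below 0.03 rad and z of tray_mid in the frame of corner below 0.022 m), for 0.05 s.
2. with its side within 3 mm of the fence and square to it, the tray is pressed home on the end stop with more than 1.5 N (contact force between tray and stop above 1.5 N and x of tray_side in the frame of corner above -0.003 m and angle between the y axis of tray_mid and the y axis of corner, either way round below 0.03 rad), for 0.05 s.
At the end, for the whole second after the job is handed in: tray flat on the bed, left where it was pressed on the stop (its nose no more than 11.5 mm from the middle setting of the stop bar), its side within 3 mm of the fence, square within 0.03 rad, the block still lying in the nose pocket (y of tray_nose in the frame of corner between -0.0115 and 0.0115 m and x of tray_side in the frame of corner between -0.003 and 0.003 m and angle between the y axis of tray_mid and the y axis of corner, either way round below 0.03 rad and angle between tray_mid's own z axis and vertical below 0.02 rad and z of tray_nose in the frame of corner between -0.003 and 0.003 m and y of block in the frame of tray_mid between 0.055 and 0.085 m and z of block in the frame of tray_mid below 0 m); the robot touches nothing.
It fails at once if the tray sags or tips: tilts more than 0.07 rad (angle between tray_mid's own z axis and vertical above 0.07 rad).
It fails at once if the nose drops more than 8 mm below the bed's surface (z of tray_nose in the frame of corner below -0.008 m).
It fails at once if the tray is lifted: its middle more than 12 mm above its height on the rest board (z of tray_mid in the frame of rest_edge above 0.027 m).
It fails at once if the tray is shoved against the stop or the fence with 20 N or more (contact force between tray and stop above 20 N or contact force between tray and fence above 20 N).
It fails at once if a bystander is moved more than 30 mm (distance of any of bit_case, offcut, driver_grip, tape, flask from where it was at the start of the episode above 0.03 m).
It also fails if it takes over 72 s, if anything falls off the work surface, if the arm or the gripper's body presses on something with over 40 N, if the wrist force passes 120 N, or if a joint passes its speed limit or range.

ROBOT

A 6-joint arm with a two-finger parallel gripper is mounted at the origin on the work surface. World frame = base frame: x ahead of the robot, y to its left, z up, the work surface at z = 0. Lengths are in m, angles in rad, forces in N, time in s.
With the tool pointing down it reaches from about 0.35 to 0.85 m from the base axis. Payload 8.1 kg.
Tool frame: the origin (TCP) lies midway between the tips of the shut fingers; the grasp point (between the pads) lies 19 mm behind it; z points along the fingers, y is the direction in which the jaws open and shut (so a half turn about z gives the same grasp; the last joint's range is limited). The gripper opens to 93 mm and grips with 3 to 60 N. Pads are 15 mm wide; open, the fingers measure 128 mm over their backs; the gripper's body (75 mm by 188 mm) begins 65 mm behind the grasp point.
Start: joints at [1.242, 0.13, 1.488, -0, 1.523, -0.085], TCP at [0.145, 0.582, 0.219] pointing down, gripper open.
Joint ranges: [-2.96, 2.96], [-0.89, 2.26], [0.02, 2.5], [-1.34, 4.48], [0, 2.73], [-2.66, 2.66]. Speed limits (rad/s): [2.39, 2.39, 2.79, 3.14, 3.14, 3.14].

INTERFACE

Orientations are given as a rotation vector (axis times angle).
In Python, from plant import robot gives the robot as it stands. The module is installed in compiled form; this text tells all that it offers.
- The arm moves only by the shell command python3 -m pendant 'ROWS' [FORCE]. ROWS is JSON, a list of rows, each an object with "translation": the shift along the tool's x, y, z in mm, a list of three; "twist": the turn, a rotation vector about the tool's x, y, z in rad, a list of three; "grip": the opening, from -1 (shut) to 1 (fully open). A call has exactly 10 rows; each row shifts and turns the pose as measured when the row begins, along the tool's axes as they then stand; what a row does not reach is not made up. A row lasts 1/10 s, in which the tool goes at most 50 mm and 8.59 degrees, less where a joint would pass 70% of its speed; a pose out of reach is approached as far as the arm can. A call is refused whole if a number of a shift passes 50 or a number of a turn 0.15, either way. A call with a gripper value outside its range is refused whole. The fingers move at their own pace and stop on an object; FORCE is the grip in N (left out, the last holds). Time passes only in rows, so rows that do not move let the fingers close, or fill a call up. It gives the time, the measured TCP pose, the force and the opening at its end, in the units of the state.
- robot.read_state(): the state, without advancing time (a new reading comes with each control period).
- robot.read_camera(name): name is "side" or "top" or "wrist"; returns (picture, depth): 384x512x3 uint8, red, green, blue; 384x512 float32, m along the optical axis (not along the pixel's ray), 0 where there is no reading.
- robot.camera_info(name): a dict with "vertical_fov" (degrees; the focal length in pixels is half the picture's height over the tangent of half this angle, whatever the lens; pixels are square), "cx", "cy" (the principal point, pixels), "D" ([k1, k2, p1, p2, k3] as OpenCV has them; the pictures are not rectified), "cam_to_world" (4x4, takes a point from camera to world coordinates). Camera axes: x right, y up, looking along -z (the intrinsics and any distortion apply to the point x, -y, -z); pixel columns grow to the right and rows downward; lengths in m; the calibration is good to about 2 mm. A picture is of the moment at which its call begins: read the wrist's pose just before it. camera_info takes no time and is no camera call; for the wrist camera it gives the pose at the moment of the call.
- robot.close_job(): hands the job in, once; it reports no verdict.
The state is a dict: "t": time; "q": joint angles; "dq": joint speeds; "joint_torque": joint torques, N m; "tool_pos": TCP position; "orientation": TCP orientation; "force": force on the tool from outside, world axes, zero at the start; "wrist_torque": the same for the moment, N m; "opening": finger opening in m.
Only numpy, scipy, OpenCV 4.12 (cv2) and the standard library are available. Lean on these libraries where they do the work, as an engineer would, in place of code of your own. Each camera call takes 0.05 s, during which the arm holds its last target. There are 200 camera calls.

## Working session

There is one attempt and no reset: what is moved stays moved. The work goes in short steps, Python scripts to look and compute and a shell command to move; the robot and the scene stay as the last step left them, time stands still between calls to the robot, and variables do not carry over. Pictures are saved under pics/ and viewed, about 8 in all and at most 12, crops included, and the job is handed in when it is done.

```bash
mkdir -p pics
cat > h.py <<'E'
import numpy as np, cv2
from plant import robot
def snap(n,f):
    info=robot.camera_info(n); p,d=robot.read_camera(n)
    cv2.imwrite('pics/'+f+'.png',cv2.cvtColor(p,cv2.COLOR_RGB2BGR)); np.savez('pics/'+f+'.npz',p=p,d=d,**{k:np.array(v) for k,v in info.items()})
    return load(f)
def load(f): return dict(np.load('pics/'+f+'.npz'))
def K(s):
    f=s['p'].shape[0]/2/np.tan(np.radians(s['vertical_fov'])/2)
    return np.array([[f,0,s['cx']],[0,f,s['cy']],[0,0,1]],float)
def rays(s,uv):
    uv=np.array(uv,float).reshape(-1,1,2)
    n=cv2.undistortPoints(uv,K(s),s['D'].astype(float)).reshape(-1,2)
    d=np.c_[n[:,0],-n[:,1],-np.ones(len(n))]
    M=s['cam_to_world']; return M[:3,3],d@M[:3,:3].T
def plane(s,uv,z):
    o,d=rays(s,uv); return o+d*((z-o[2])/d[:,2])[:,None]
def dep(s,uv):
    o,d=rays(s,uv); uv=np.array(uv,int).reshape(-1,2)
    return o+d*s['d'][uv[:,1],uv[:,0]][:,None]
def proj(s,P):
    M=np.linalg.inv(s['cam_to_world']); c=np.array(P).reshape(-1,3)@M[:3,:3].T+M[:3,3]
    c=c*[1,-1,-1]; return cv2.projectPoints(c.reshape(-1,1,3),np.zeros(3),np.zeros(3),K(s),s['D'].astype(float))[0].reshape(-1,2)
E
python3 - <<'E'
from h import *
for n in('top','side','wrist'): s=snap(n,n+'0'); print(n,s['vertical_fov'],s['D'],s['cam_to_world'].round(3).tolist())
print(robot.read_state())
a=[cv2.imread(f'pics/{n}0.png') for n in('top','side')]
cv2.imwrite('pics/a.png',cv2.resize(a[0],(800,600),interpolation=cv2.INTER_CUBIC))
E
```

```text
top 47.56470560289459 [-0.11863082  0.          0.          0.          0.        ] [[0.028, 0.987, -0.161, 0.316], [-1.0, 0.029, 0.003, -0.019], [0.007, 0.161, 0.987, 1.346], [0.0, 0.0, 0.0, 1.0]]
side 44.52815372103356 [-0.16690734  0.          0.          0.          0.        ] [[0.724, 0.393, -0.567, -0.384], [-0.69, 0.419, -0.591, -0.964], [0.005, 0.819, 0.574, 0.997], [0.0, 0.0, 0.0, 1.0]]
wrist 67.29863906324164 [-0.0389982  0.         0.         0.         0.       ] [[0.241, -0.942, -0.233, 0.08], [0.97, 0.234, 0.06, 0.598], [-0.003, -0.241, 0.971, 0.383], [0.0, 0.0, 0.0, 1.0]]
{'t': 0.15, 'q': array([ 1.24161410e+00,  1.31026183e-01,  1.48901011e+00,  2.88809241e-05,
        1.52299492e+00, -8.54097738e-02]), 'dq': array([-0.0008738 , -0.00167974, -0.0043852 ,  0.00043505, -0.00047183,
       -0.00066139]), 'joint_torque': array([ 9.63351231e-04, -5.60472822e+01, -4.92337346e+01,  7.68094836e-02,
        3.07159452e-02, -4.71945964e-05]), 'tool_pos': array([0.14465267, 0.58185772, 0.21781586]), 'orientation': array([-3.81932122e-01, -3.11796245e+00,  2.20175243e-03]), 'force': array([-0.44992258, -0.34838381,  0.41179082]), 'wrist_torque': array([ 0.00330866, -0.04845833, -0.00827529]), 'opening': 0.09315043745508324}
```

View pics/a.png

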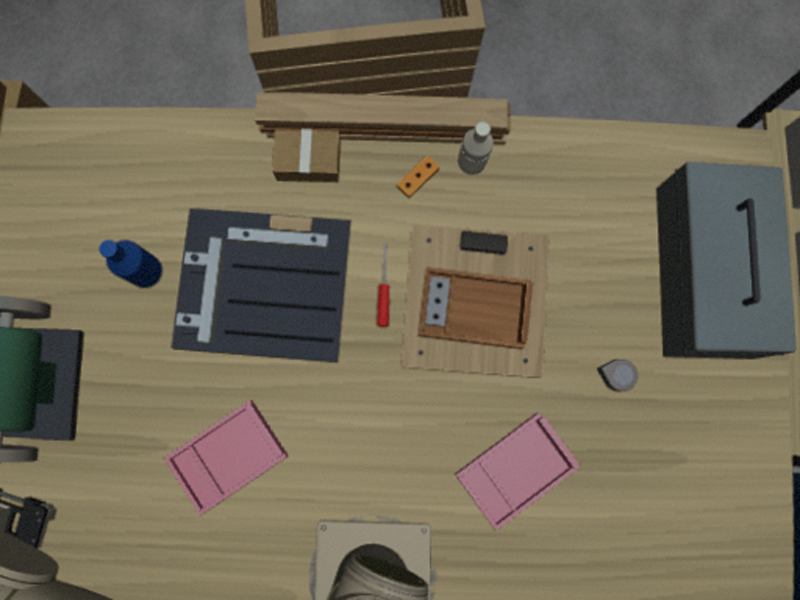

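View pics/side0.png

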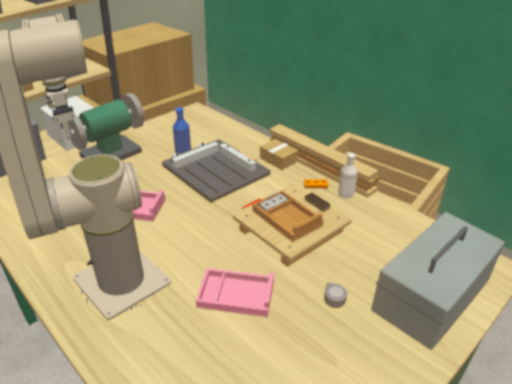

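The top view shows the dark bed at left (px 172–350, 210–360 of 800x600) with the stop at its left end and the fence on its upper side. The rest board (402–550, 225–377) carries the tray (420–530, 268–348) with its tail to the right. The side view agrees.

Run:
```python
from h import *
s=load('top0'); k=.64
def pts(a): return np.array(a)*k
def show(n,a,z): print(n,plane(s,pts(a),z).round(4).tolist())
print('depth z', dep(s,pts([(410,300),(545,250),(280,285),(340,300),(490,310),(216,300),(280,238),(526,310),(438,300)])).round(4).tolist())
show('rest',[(415,225),(550,235),(540,377),(402,368)],.06)
show('bed',[(190,210),(350,220),(338,361),(172,348)],.058)
show('stop', [(221,240),(211,343)],.092); show('fence',[(228,240),(327,246)],.092)
show('tray',[(427,268),(531,278),(525,348),(418,337)],.09)
# hsv of tray
hsv=cv2.cvtColor(s['p'],cv2.COLOR_RGB2HSV)
for u in [(490,310),(420,300),(526,310),(410,250),(216,300),(250,285)]: print(u,hsv[int(u[1]*k),int(u[0]*k)])
```

```text
depth z [[0.5328, -0.0565, 0.0587], [0.6396, -0.3182, 0.0599], [0.5545, 0.1946, 0.0598], [0.5288, 0.0777, 0.0587], [0.5168, -0.2094, 0.0662], [0.5206, 0.3155, 0.066], [0.6391, 0.1942, 0.0932], [0.5117, -0.2697, 0.1108], [0.53, -0.1084, 0.0847]]
rest [[0.6815, -0.0627, 0.06], [0.6703, -0.3285, 0.06], [0.3919, -0.3068, 0.06], [0.4021, -0.0445, 0.06]]
bed [[0.701, 0.3835, 0.058], [0.6884, 0.0648, 0.058], [0.4119, 0.0768, 0.058], [0.4262, 0.397, 0.058]]
stop [[0.6326, 0.3076, 0.092], [0.4351, 0.3126, 0.092]]
fence [[0.633, 0.294, 0.092], [0.6263, 0.1041, 0.092]]
tray [[0.5897, -0.0862, 0.09], [0.5766, -0.2838, 0.09], [0.4434, -0.2719, 0.09], [0.4584, -0.0721, 0.09]]
(490, 310) [ 14 131 123]
(420, 300) [ 21  77 140]
(526, 310) [ 14 134 114]
(410, 250) [ 21  62 143]
(216, 300) [30  8 61]
(250, 285) [114  41  62]
```

View pics/wrist0.png

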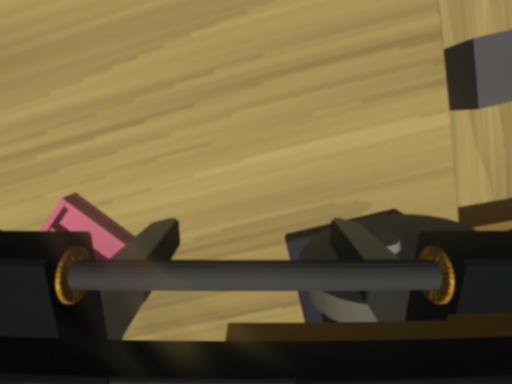

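```bash
python3 -m pendant '[{"translation":[-30,-29,-2],"twist":[0,0,-0.017],"grip":1},{"translation":[-30,-29,-2],"twist":[0,0,-0.017],"grip":1},{"translation":[-30,-29,-2],"twist":[0,0,-0.017],"grip":1},{"translation":[-30,-29,-2],"twist":[0,0,-0.017],"grip":1},{"translation":[-30,-29,-2],"twist":[0,0,-0.017],"grip":1},{"translation":[-30,-29,-2],"twist":[0,0,-0.017],"grip":1},{"translation":[-30,-29,-2],"twist":[0,0,-0.017],"grip":1},{"translation":[-30,-29,-2],"twist":[0,0,-0.017],"grip":1},{"translation":[-30,-29,-2],"twist":[0,0,-0.017],"grip":1},{"translation":[-30,-29,-2],"twist":[0,0,-0.017],"grip":1}]'
```

```text
t: 1.15
tool_pos: [0.3964, 0.2369, 0.2343]
orientation: [-0.091, -3.137, 0.01]
force: [1.2, 0.1, 0.4]
opening: 0.0927
```

```bash
python3 -m pendant '[{"translation":[-22,-42,-3],"twist":[0,0,0],"grip":1},{"translation":[-22,-42,-3],"twist":[0,0,0],"grip":1},{"translation":[-22,-42,-3],"twist":[0,0,0],"grip":1},{"translation":[-22,-42,-3],"twist":[0,0,0],"grip":1},{"translation":[-22,-42,-3],"twist":[0,0,0],"grip":1},{"translation":[-22,-42,-3],"twist":[0,0,0],"grip":1},{"translation":[-22,-42,-3],"twist":[0,0,0],"grip":1},{"translation":[-22,-42,-3],"twist":[0,0,0],"grip":1},{"translation":[-22,-42,-3],"twist":[0,0,0],"grip":1},{"translation":[-22,-42,-3],"twist":[0,0,0],"grip":1}]'
python3 - <<'E'
from h import *
s=snap('wrist','w1'); snap('top','top1')
cv2.imwrite('pics/w1b.png',cv2.resize(cv2.imread('pics/w1.png'),(800,600),interpolation=cv2.INTER_CUBIC))
print(robot.read_state()['tool_pos'])
E
```

```text
t: 2.15
tool_pos: [0.5966, -0.2136, 0.2648]
orientation: [-0.089, -3.136, 0.007]
force: [0.2, 0.3, 1.3]
opening: 0.0927
[ 0.59647269 -0.21701764  0.26246944]
```

View pics/w1b.png

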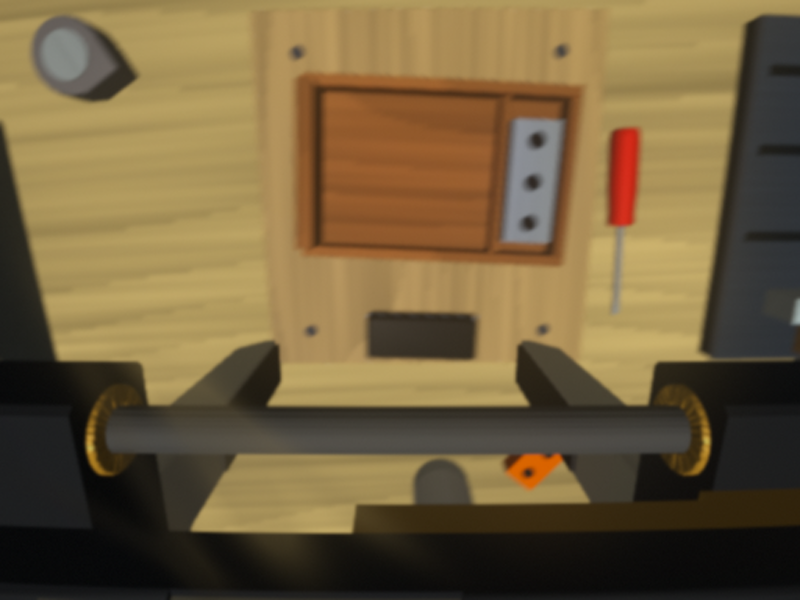

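The wrist view shows the tray at px (300–582, 75–262) of 800x600, with its tail at left. All outlines here are outer top edges. The bit case is below it (370–475, 312–357) and the bed edge at right (705–750). Next I fit lines.

```bash
cat > fit.py <<'E'
from h import *
def edge(s,a,b,g,win=7,n=40,chan='sat'):
    """sub-pixel edge along segment a-b (800x600 px): max gradient across, robust line; returns pixel pts on the line"""
    im=cv2.cvtColor(s['p'],cv2.COLOR_RGB2HSV)[...,1] if chan=='sat' else cv2.cvtColor(s['p'],cv2.COLOR_RGB2GRAY)
    im=cv2.GaussianBlur(im.astype(np.float32),(0,0),1)
    a,b=np.array(a)*.64,np.array(b)*.64; t=(b-a)/np.linalg.norm(b-a); nn=np.array([-t[1],t[0]])
    o=np.arange(-win,win+.01,.25); P=a+np.linspace(.1,.9,n)[:,None]*(b-a)
    G=(P[:,None]+o[None,:,None]*nn).astype(np.float32)
    v=np.gradient(cv2.remap(im,G[...,0],G[...,1],cv2.INTER_LINEAR),axis=1)*g
    k=v.argmax(1); Q=P+o[k][:,None]*nn
    vx,vy,x,y=cv2.fitLine(Q.astype(np.float32),cv2.DIST_HUBER,0,.01,.01).ravel()
    r=np.abs((Q-[x,y])@[-vy,vx]); ok=r<1
    return Q[ok],r
def line(s,a,b,z,chan='sat',win=7,name=''):
    best=None
    for g in(1,-1):
        Q,r=edge(s,a,b,g,win,chan=chan)
        if best is None or len(Q)>len(best[0]): best=(Q,r)
    W=plane(s,best[0],z)[:,:2]
    vx,vy,x,y=cv2.fitLine(W.astype(np.float32),cv2.DIST_HUBER,0,.0001,.0001).ravel()
    print(name,len(best[0]),'med px',np.median(best[1]).round(2),'dir',[round(float(vx),4),round(float(vy),4)],'pt',[round(float(x),4),round(float(y),4)])
    return np.array([x,y]),np.array([vx,vy])
def meet(l,m):
    t=np.linalg.solve(np.c_[l[1],-m[1]],m[0]-l[0]); return (l[0]+t[0]*l[1]).round(4)
E
python3 - <<'E'
from fit import *
s=load('w1')
k=[(285,150),(285,180),(590,60),(400,280),(308,160),(790,200),(728,200),(540,160)]
print('z',dep(s,np.array(k)*.64)[:,2].round(4))
z=.06
T=line(s,(300,80),(302,245),z+.052,name='tail')
L=line(s,(325,77),(575,88),z+.03,name='-x side')
R=line(s,(325,253),(555,262),z+.03,name='+x side')
N=line(s,(581,90),(561,262),z+.03,name='nose')
c=[meet(T,L),meet(T,R),meet(N,L),meet(N,R)]; print(c, 'mid',np.mean(c,0), 'len',np.linalg.norm((c[2]+c[3]-c[0]-c[1])/2),'wid',np.linalg.norm(c[3]-c[2]))
E1=line(s,(606,20),(586,330),z,name='rest edge')
B=line(s,(748,30),(705,345),.0555,chan='g',name='bed lip outer')
E
```

```text
z [0.06   0.0599 0.0598 0.0595 0.1115 0.0579 0.0401 0.0854]
tail 38 med px 0.1 dir [0.9945, -0.1046] pt [0.5049, -0.2789]
-x side 40 med px 0.22 dir [0.1001, 0.995] pt [0.456, -0.1665]
+x side 40 med px 0.2 dir [0.0911, 0.9958] pt [0.5838, -0.1817]
nose 40 med px 0.25 dir [0.9955, -0.0945] pt [0.5258, -0.0837]
[array([ 0.4453, -0.2727], dtype=float32), array([ 0.5743, -0.2862], dtype=float32), array([ 0.4649, -0.0779], dtype=float32), array([ 0.5922, -0.09  ], dtype=float32)] mid [ 0.519175   -0.18169999] len 0.19639708 wid 0.12787376
rest edge 31 med px 0.68 dir [0.9987, -0.0518] pt [0.5188, -0.0511]
bed lip outer 40 med px 0.25 dir [0.9987, -0.0506] pt [0.5485, 0.0563]
```

```bash
python3 -m pendant '[{"translation":[21,-15,0],"twist":[0,0,0.01],"grip":1},{"translation":[21,-15,0],"twist":[0,0,0.01],"grip":1},{"translation":[21,-16,0],"twist":[0,0,0.01],"grip":1},{"translation":[20,-16,0],"twist":[0,0,0.01],"grip":1},{"translation":[0,0,25],"twist":[0,0,0],"grip":1},{"translation":[0,0,25],"twist":[0,0,0],"grip":1},{"translation":[0,0,25],"twist":[0,0,0],"grip":1},{"translation":[0,0,25],"twist":[0,0,0],"grip":1},{"translation":[0,0,0],"twist":[0,0,0],"grip":1},{"translation":[0,0,0],"twist":[0,0,0],"grip":1}]'
python3 - <<'E'
from h import *
s=robot.read_state(); print(s['tool_pos'],s['orientation'],s['force'])
from scipy.spatial.transform import Rotation as R
M=R.from_rotvec(s['orientation']).as_matrix(); print(M.round(4)); print('d tool mm',(M.T@(np.array([.510,-.274,.077])-s['tool_pos'])*1e3).round(1))
E
```

```text
t: 3.25
tool_pos: [0.503, -0.271, 0.1583]
orientation: [-0.162, -3.127, 0.003]
force: [0.0, -0.2, 0.5]
opening: 0.0929
[ 0.50304496 -0.2709832   0.15828137] [-1.62131661e-01 -3.12696761e+00  2.72789360e-03] [ 0.00957428 -0.16081708  0.46844909]
[[-0.9946  0.1034 -0.0105]
 [ 0.1034  0.9946 -0.0012]
 [ 0.0103 -0.0023 -0.9999]]
d tool mm [-8.1 -2.1 81.2]
```

```bash
python3 -m pendant '[{"translation":[-8,-2,5],"twist":[0,-0.01,-0.006],"grip":1},{"translation":[0,0,20],"twist":[0,0,0],"grip":1},{"translation":[0,0,20],"twist":[0,0,0],"grip":1},{"translation":[0,0,20],"twist":[0,0,0],"grip":1},{"translation":[0,0,12],"twist":[0,0,0],"grip":1},{"translation":[0,0,0],"twist":[0,0,0],"grip":1},{"translation":[0,0,0],"twist":[0,0,0],"grip":1},{"translation":[0,0,0],"twist":[0,0,0],"grip":1},{"translation":[0,0,0],"twist":[0,0,0],"grip":0.5},{"translation":[0,0,0],"twist":[0,0,0],"grip":0.5}]' 20
python3 - <<'E'
from h import *
s=robot.read_state()
from scipy.spatial.transform import Rotation as R
M=R.from_rotvec(s['orientation']).as_matrix(); print(M.round(4)); print(s['opening'],s['force'],'d tool mm',(M.T@(np.array([.510,-.274,.077])-s['tool_pos'])*1e3).round(1))
snap('wrist','w2')
E
```

```text
t: 4.25
tool_pos: [0.5218, -0.2788, 0.0924]
orientation: [0.147, 3.117, -0.02]
force: [-0.5, -1.0, -1.0]
opening: 0.0817
[[-0.9953  0.0942  0.0203]
 [ 0.0939  0.9955 -0.0136]
 [-0.0215 -0.0116 -0.9997]]
0.08170038818218721 [-0.50967993 -1.01533273 -0.99357854] d tool mm [12.5  3.8 15.1]
```

View pics/w2.png

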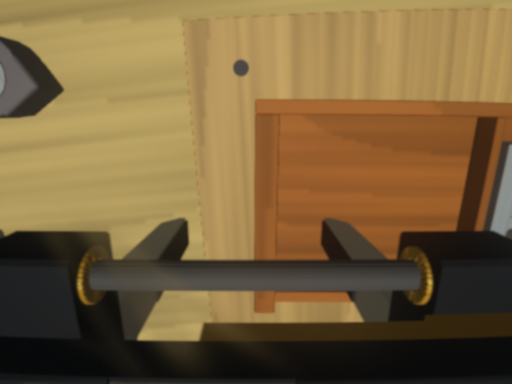

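The picture shows the fingers straddling the tail wall (columns 255–278). I'll correct the pose before closing.

```bash
python3 -m pendant '[{"translation":[4,1,5],"twist":[-0.003,0.005,0],"grip":0.5},{"translation":[4,1,5],"twist":[-0.003,0.005,0],"grip":0.5},{"translation":[4,1,4],"twist":[-0.003,0.005,0],"grip":0.5},{"translation":[0,0,0],"twist":[0,0,0],"grip":0.5},{"translation":[0,0,0],"twist":[0,0,0],"grip":0.5},{"translation":[0,0,0],"twist":[0,0,0],"grip":0.5},{"translation":[0,0,0],"twist":[0,0,0],"grip":0.5},{"translation":[0,0,0],"twist":[0,0,0],"grip":0.5},{"translation":[0,0,0],"twist":[0,0,0],"grip":0.5},{"translation":[0,0,0],"twist":[0,0,0],"grip":0.5}]' 20
cat > st.py <<'E'
from h import *
import sys
from scipy.spatial.transform import Rotation as R
s=robot.read_state(); M=R.from_rotvec(s['orientation']).as_matrix()
print('t',s['t'],'pos',s['tool_pos'].round(4),'yaw',round(np.arctan2(M[0,1],M[1,1]),4),'zx,zy',M[:2,2].round(4),'F',s['force'].round(1),'Ftool',(M.T@s['force']).round(1),'Tw',s['wrist_torque'].round(2),'open',round(s['opening'],4))
if len(sys.argv)>1:
    t=np.array(eval(sys.argv[1])); print('d tool mm',(M.T@(t-s['tool_pos'])*1e3).round(1))
E
python3 st.py '[.510,-.274,.077]'
```

```text
t: 5.3
tool_pos: [0.5094, -0.2746, 0.0774]
orientation: [0.148, 3.133, -0.004]
force: [-0.3, 0.2, 0.8]
opening: 0.0699
t 5.3 pos [ 0.5094 -0.2746  0.0774] yaw 0.0944 zx,zy [ 0.0055 -0.0026] F [-0.3  0.2  0.8] Ftool [ 0.4  0.1 -0.8] Tw [ 0.    0.01 -0.02] open 0.0699
d tool mm [-0.5  0.6  0.4]
```

```bash
python3 -m pendant '[{"translation":[0,0,0],"twist":[0,0,0],"grip":-1},{"translation":[0,0,0],"twist":[0,0,0],"grip":-1},{"translation":[0,0,0],"twist":[0,0,0],"grip":-1},{"translation":[0,0,0],"twist":[0,0,0],"grip":-1},{"translation":[0,0,0],"twist":[0,0,0],"grip":-1},{"translation":[0,0,0],"twist":[0,0,0],"grip":-1},{"translation":[0,0,0],"twist":[0,0,0],"grip":-1},{"translation":[0,0,0],"twist":[0,0,0],"grip":-1},{"translation":[0,0,0],"twist":[0,0,0],"grip":-1},{"translation":[0,0,0],"twist":[0,0,0],"grip":-1}]' 45; python3 st.py
```

```text
t: 6.3
tool_pos: [0.5097, -0.2739, 0.0775]
orientation: [0.148, 3.132, -0.002]
force: [-0.6, 1.3, 1.0]
opening: 0.0118
t 6.3 pos [ 0.5097 -0.2739  0.0775] yaw 0.0944 zx,zy [ 0.0058 -0.0015] F [-0.6  1.3  1. ] Ftool [ 0.7  1.2 -1. ] Tw [ 0.28 -0.06 -0.09] open 0.0118
```

```bash
python3 -m pendant '[{"translation":[0,0,0],"twist":[0,0,-0.009],"grip":-1},{"translation":[0,0,0],"twist":[0,0,-0.009],"grip":-1},{"translation":[0,0,0],"twist":[0,0,-0.009],"grip":-1},{"translation":[0,0,0],"twist":[0,0,-0.009],"grip":-1},{"translation":[0,5,0.5],"twist":[0,0,-0.005],"grip":-1},{"translation":[0,10,0.5],"twist":[0,0,0],"grip":-1},{"translation":[0,10,0.5],"twist":[0,0,0],"grip":-1},{"translation":[0,10,0.5],"twist":[0,0,0],"grip":-1},{"translation":[0,10,0.5],"twist":[0,0,0],"grip":-1},{"translation":[0,5,0.5],"twist":[0,0,0],"grip":-1}]' 50; python3 st.py
```

```text
t: 7.3
tool_pos: [0.514, -0.2287, 0.0789]
orientation: [0.079, 3.129, -0.02]
force: [0.1, -6.5, 5.0]
opening: 0.012
t 7.3 pos [ 0.514  -0.2287  0.0789] yaw 0.0504 zx,zy [ 0.0109 -0.0133] F [ 0.1 -6.5  5. ] Ftool [-0.5 -6.5 -4.9] Tw [-0.02  0.46  0.04] open 0.012
```

```bash
python3 -m pendant '[{"translation":[0,0,1],"twist":[-0.004,0.003,0],"grip":-1},{"translation":[0,0,1],"twist":[-0.004,0.003,0],"grip":-1},{"translation":[0,3,1],"twist":[-0.004,0.003,0],"grip":-1},{"translation":[0,6,1],"twist":[-0.003,0,0],"grip":-1},{"translation":[0,6,1],"twist":[-0.003,0,0],"grip":-1},{"translation":[0,6,1],"twist":[-0.003,0,0],"grip":-1},{"translation":[0,6,1],"twist":[-0.003,0,0],"grip":-1},{"translation":[0,6,1],"twist":[-0.003,0,0],"grip":-1},{"translation":[0,6,1],"twist":[-0.003,0,0],"grip":-1},{"translation":[0,6,1],"twist":[-0.003,0,0],"grip":-1}]' 60; python3 st.py
```

```text
t: 8.3
tool_pos: [0.52, -0.1986, 0.0775]
orientation: [0.081, 3.129, -0.002]
force: [-0.7, -7.3, 8.3]
opening: 0.0115
t 8.3 pos [ 0.52   -0.1986  0.0775] yaw 0.0515 zx,zy [ 0.0119 -0.0018] F [-0.7 -7.3  8.3] Ftool [ 0.2 -7.3 -8.3] Tw [-1.    1.01  0.34] open 0.0115
```

```bash
python3 -m pendant '[{"translation":[0.5,6,1],"twist":[-0.002,0,0],"grip":-1},{"translation":[0.5,8,1],"twist":[-0.003,0,0],"grip":-1},{"translation":[0.5,8,1],"twist":[-0.003,0,0],"grip":-1},{"translation":[0.5,8,1],"twist":[-0.003,0,0],"grip":-1},{"translation":[0.5,8,1],"twist":[-0.003,0,0],"grip":-1},{"translation":[0.5,8,1],"twist":[-0.003,0,0],"grip":-1},{"translation":[0.5,8,1],"twist":[-0.003,0,0],"grip":-1},{"translation":[0.5,8,1],"twist":[-0.003,0,0],"grip":-1},{"translation":[0.5,8,1],"twist":[-0.003,0,0],"grip":-1},{"translation":[0.5,6,1],"twist":[-0.003,0,0],"grip":-1}]' 60; python3 st.py
```

```text
t: 9.3
tool_pos: [0.5243, -0.141, 0.0777]
orientation: [0.078, 3.118, -0.004]
force: [-0.9, -7.5, 7.9]
opening: 0.0118
t 9.3 pos [ 0.5243 -0.141   0.0777] yaw 0.0501 zx,zy [ 0.023  -0.0028] F [-0.9 -7.5  7.9] Ftool [ 0.3 -7.6 -7.9] Tw [-1.23  0.97  0.38] open 0.0118
```

```bash
python3 -m pendant '[{"translation":[0.5,3,1],"twist":[-0.004,0.004,0],"grip":-1},{"translation":[0.5,4,1],"twist":[-0.004,0.004,0],"grip":-1},{"translation":[0.5,4,1],"twist":[-0.004,0.004,0],"grip":-1},{"translation":[0.5,4,1],"twist":[-0.004,0.004,0],"grip":-1},{"translation":[0.5,4,1],"twist":[-0.004,0.004,0],"grip":-1},{"translation":[0.5,4,1],"twist":[-0.004,0.004,0],"grip":-1},{"translation":[0.5,4,1],"twist":[-0.004,0.004,0],"grip":-1},{"translation":[0.5,4,1],"twist":[-0.004,0.004,0],"grip":-1},{"translation":[0.5,4,1],"twist":[-0.004,0.004,0],"grip":-1},{"translation":[0.5,4,1],"twist":[-0.004,0.004,0],"grip":-1}]' 60; python3 st.py
```

```text
t: 10.3
tool_pos: [0.5282, -0.1219, 0.0775]
orientation: [-0.083, -3.139, -0.012]
force: [-2.2, -6.9, 6.2]
opening: 0.0119
t 10.3 pos [ 0.5282 -0.1219  0.0775] yaw 0.0529 zx,zy [-0.0017  0.0077] F [-2.2 -6.9  6.2] Ftool [ 1.9 -6.9 -6.2] Tw [-2.11 -0.42 -0.33] open 0.0119
```

```bash
python3 -m pendant '[{"translation":[1,5,1],"twist":[0,0,0],"grip":-1},{"translation":[1,6,1],"twist":[-0.001,0.001,0],"grip":-1},{"translation":[1,6,1],"twist":[-0.001,0.001,0],"grip":-1},{"translation":[1,6,1],"twist":[-0.001,0.001,0],"grip":-1},{"translation":[1,6,1],"twist":[-0.001,0.001,0],"grip":-1},{"translation":[1,6,1],"twist":[-0.001,0.001,0],"grip":-1},{"translation":[1,6,1],"twist":[-0.001,0.001,0],"grip":-1},{"translation":[1,6,1],"twist":[-0.001,0.001,0],"grip":-1},{"translation":[1,6,1],"twist":[-0.001,0.001,0],"grip":-1},{"translation":[1,6,1],"twist":[-0.001,0.001,0],"grip":-1}]' 60; python3 st.py
```

```text
t: 11.3
tool_pos: [0.5317, -0.0819, 0.0777]
orientation: [0.092, 3.13, -0.021]
force: [-0.4, -7.9, 8.5]
opening: 0.0116
t 11.3 pos [ 0.5317 -0.0819  0.0777] yaw 0.0588 zx,zy [ 0.0101 -0.0134] F [-0.4 -7.9  8.5] Ftool [-0.2 -8.  -8.4] Tw [-0.57  0.41  0.01] open 0.0116
```

```bash
python3 -m pendant '[{"translation":[1,6,1],"twist":[-0.002,0.002,-0.001],"grip":-1},{"translation":[1,8,1],"twist":[-0.002,0.002,-0.001],"grip":-1},{"translation":[1,8,1],"twist":[-0.002,0.002,-0.001],"grip":-1},{"translation":[1,8,1],"twist":[-0.002,0.002,-0.001],"grip":-1},{"translation":[1,8,1],"twist":[-0.002,0.002,-0.001],"grip":-1},{"translation":[1,8,1],"twist":[-0.002,0.002,-0.001],"grip":-1},{"translation":[1,8,1],"twist":[-0.002,0.002,-0.001],"grip":-1},{"translation":[1,8,1],"twist":[-0.002,0.002,-0.001],"grip":-1},{"translation":[1,8,1],"twist":[-0.002,0.002,-0.001],"grip":-1},{"translation":[1,5,1],"twist":[-0.002,0.002,-0.001],"grip":-1}]' 60; python3 st.py
python3 -c "
from h import *
snap('top','top2'); im=cv2.imread('pics/top2.png')[120:250,100:360]; cv2.imwrite('pics/t2c.png',cv2.resize(im,None,fx=3,fy=3,interpolation=cv2.INTER_CUBIC))"
```

```text
t: 12.3
tool_pos: [0.5345, -0.0198, 0.0759]
orientation: [0.088, 3.135, -0.014]
force: [-0.3, -8.0, 7.8]
opening: 0.0117
t 12.3 pos [ 0.5345 -0.0198  0.0759] yaw 0.0563 zx,zy [ 0.0054 -0.0094] F [-0.3 -8.   7.8] Ftool [-0.2 -8.1 -7.8] Tw [ 0.13 -0.1  -0.03] open 0.0117
```

View pics/t2c.png

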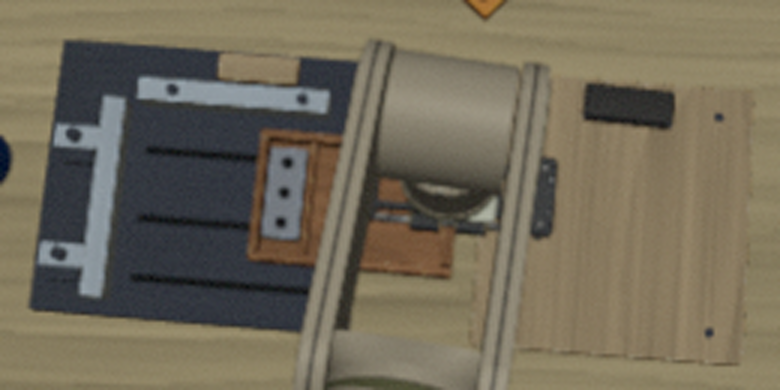

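```bash
python3 -m pendant '[{"translation":[0.5,6,0],"twist":[-0.002,0.001,-0.001],"grip":-1},{"translation":[0.5,8,0],"twist":[-0.002,0.001,-0.001],"grip":-1},{"translation":[0.5,8,0],"twist":[-0.002,0.001,-0.001],"grip":-1},{"translation":[0.5,8,0],"twist":[-0.002,0.001,-0.001],"grip":-1},{"translation":[0.5,8,0],"twist":[-0.002,0.001,-0.001],"grip":-1},{"translation":[0.5,6,0],"twist":[-0.002,0.001,-0.001],"grip":-1},{"translation":[0.5,6,0],"twist":[-0.002,0.001,-0.001],"grip":-1},{"translation":[0.5,4,0],"twist":[-0.002,0,-0.001],"grip":-1},{"translation":[0,0,0],"twist":[0,0,0],"grip":-1},{"translation":[0,0,0],"twist":[0,0,0],"grip":-1}]' 60; python3 st.py
python3 - <<'E'
from fit import *
s=load('top2')
f=lambda u,v:((u/3+100)/.64,(v/3+120)/.64)
k=[(90,150),(113,200),(200,190),(250,98),(180,270)]
print('z',dep(s,np.array([f(*a) for a in k])*.64).round(4).tolist())
for z in(.092,):
  S=line(s,f(126,98),f(103,297),z,chan='g',win=3,name='stop')
  F=line(s,f(138,97),f(328,111),z,chan='g',win=3,name='fence')
  print(meet(S,F))
B=line(s,f(75,42),f(350,60),.058,chan='g',win=3,name='bed +x')
B=line(s,f(35,310),f(295,330),.058,chan='g',win=3,name='bed -x')
N=line(s,f(262,132),f(248,262),.088,win=3,name='nose')
E
```

```text
t: 13.35
tool_pos: [0.5351, 0.0331, 0.0759]
orientation: [0.079, 3.14, 0.004]
force: [-0.7, -4.7, 2.4]
opening: 0.0116
t 13.35 pos [0.5351 0.0331 0.0759] yaw 0.0502 zx,zy [0.0007 0.0024] F [-0.7 -4.7  2.4] Ftool [ 0.5 -4.7 -2.4] Tw [-1.12 -0.53 -0.35] open 0.0116
z [[0.5862, 0.3443, 0.0709], [0.5327, 0.3122, 0.0897], [0.551, 0.2328, 0.0574], [0.6381, 0.1816, 0.0945], [0.4689, 0.2471, 0.0623]]
stop 40 med px 0.17 dir [0.9989, -0.0479] pt [0.5353, 0.3123]
fence 40 med px 0.23 dir [0.0502, 0.9987] pt [0.6315, 0.2014]
[0.6369 0.3074]
bed +x 39 med px 0.38 dir [0.0462, 0.9989] pt [0.6992, 0.2299]
bed -x 40 med px 0.24 dir [0.0489, 0.9988] pt [0.4185, 0.2603]
nose 40 med px 0.2 dir [0.9994, -0.0352] pt [0.5388, 0.165]
```

```bash
python3 -m pendant '[{"translation":[0,6,0.3],"twist":[0,0,0],"grip":-1},{"translation":[0,7,0.3],"twist":[0,0,0],"grip":-1},{"translation":[0,7,0.3],"twist":[0,0,0],"grip":-1},{"translation":[0,7,0.3],"twist":[0,0,0],"grip":-1},{"translation":[0,7,0.3],"twist":[0,0,0],"grip":-1},{"translation":[0,6,0.3],"twist":[0,0,0],"grip":-1},{"translation":[0,5,0.3],"twist":[0,0,0],"grip":-1},{"translation":[0,3,0.3],"twist":[0,0,0],"grip":-1},{"translation":[0,0,0],"twist":[0,0,0],"grip":-1},{"translation":[0,0,0],"twist":[0,0,0],"grip":-1}]' 60; python3 st.py
python3 -c "
from h import *
s=snap('top','top3'); im=cv2.imread('pics/top3.png')[130:230,100:260]; cv2.imwrite('pics/t3c.png',cv2.resize(im,None,fx=5,fy=5,interpolation=cv2.INTER_CUBIC))"
```

```text
t: 14.35
tool_pos: [0.5391, 0.0785, 0.0759]
orientation: [0.084, 3.137, -0.002]
force: [-0.1, -3.0, 2.6]
opening: 0.0114
t 14.35 pos [0.5391 0.0785 0.0759] yaw 0.0537 zx,zy [ 0.0034 -0.0013] F [-0.1 -3.   2.6] Ftool [-0.  -3.1 -2.6] Tw [-0.29 -0.53 -0.12] open 0.0114
```

View pics/t3c.png

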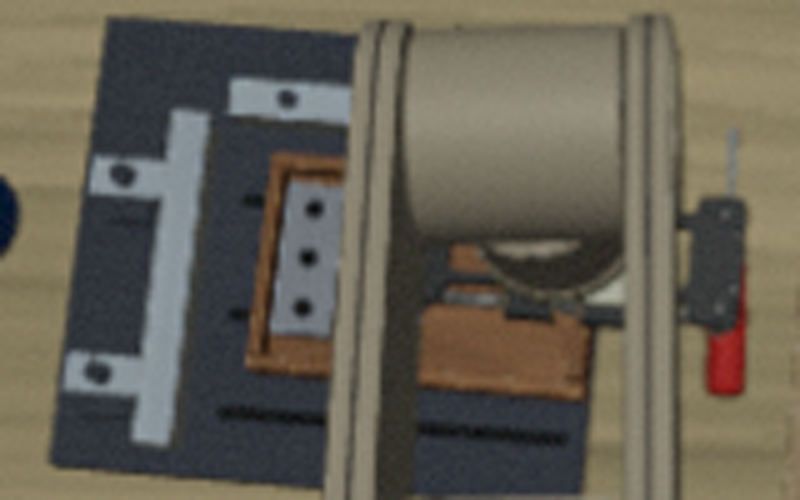

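The tray is flat on the bed with the nose at crop column 262, the stop face at about 190 (roughly 40 mm gap), and a side gap to the fence. I'll go another 22 mm so step 1 is met for any bar setting.

```bash
python3 -m pendant '[{"translation":[0,4,0.3],"twist":[0,0,-0.001],"grip":-1},{"translation":[0,4,0.3],"twist":[0,0,-0.001],"grip":-1},{"translation":[0,4,0.3],"twist":[0,0,-0.001],"grip":-1},{"translation":[0,4,0.3],"twist":[0,0,-0.001],"grip":-1},{"translation":[0,4,0.3],"twist":[0,0,-0.001],"grip":-1},{"translation":[0,3,0.3],"twist":[0,0,0],"grip":-1},{"translation":[0,0,0],"twist":[0,0,0],"grip":-1},{"translation":[-3,0,0],"twist":[0,0,0],"grip":-1},{"translation":[-3,0,0],"twist":[0,0,0],"grip":-1},{"translation":[-3,0,0],"twist":[0,0,0],"grip":-1}]' 60; python3 st.py
```

```text
t: 15.4
tool_pos: [0.5479, 0.0989, 0.0758]
orientation: [-0.077, -3.139, 0.004]
force: [-9.6, -2.0, 10.1]
opening: 0.0114
t 15.4 pos [0.5479 0.0989 0.0758] yaw 0.049 zx,zy [-0.0014 -0.0027] F [-9.6 -2.  10.1] Ftool [  9.5  -2.5 -10.1] Tw [0.14 0.81 0.6 ] open 0.0114
```

```bash
python3 -m pendant '[{"translation":[0,0,-1],"twist":[0,0,0],"grip":-1},{"translation":[-2,0,-0.2],"twist":[0,0,0],"grip":-1},{"translation":[-2,0,0],"twist":[0,0,0],"grip":-1},{"translation":[-2,0,0],"twist":[0,0,0],"grip":-1},{"translation":[-2,0,0],"twist":[0,0,0],"grip":-1},{"translation":[0,0,0],"twist":[0,0,0],"grip":-1},{"translation":[0,0,0],"twist":[0,0,0],"grip":-1},{"translation":[0,0,0],"twist":[0,0,0],"grip":-1},{"translation":[0,0,0],"twist":[0,0,0],"grip":-1},{"translation":[0,0,0],"twist":[0,0,0],"grip":-1}]' 60; python3 st.py
python3 - <<'E'
from fit import *
snap('top','top4'); s=snap('wrist','w4')
im=cv2.imread('pics/top4.png')[130:230,100:260]; a=cv2.resize(im,None,fx=4,fy=4,interpolation=cv2.INTER_CUBIC)
b=cv2.resize(cv2.imread('pics/w4.png'),None,fx=1.25,fy=1.25)[:200]
cv2.imwrite('pics/c4.png',np.vstack([a,b]))
E
```

```text
t: 16.4
tool_pos: [0.5518, 0.0997, 0.0767]
orientation: [-0.068, -3.128, 0.004]
force: [-3.7, -1.1, 5.5]
opening: 0.0114
t 16.4 pos [0.5518 0.0997 0.0767] yaw 0.0432 zx,zy [-0.0129 -0.0022] F [-3.7 -1.1  5.5] Ftool [ 3.7 -1.3 -5.5] Tw [ 0.15 -0.01  0.52] open 0.0114
```

View pics/c4.png

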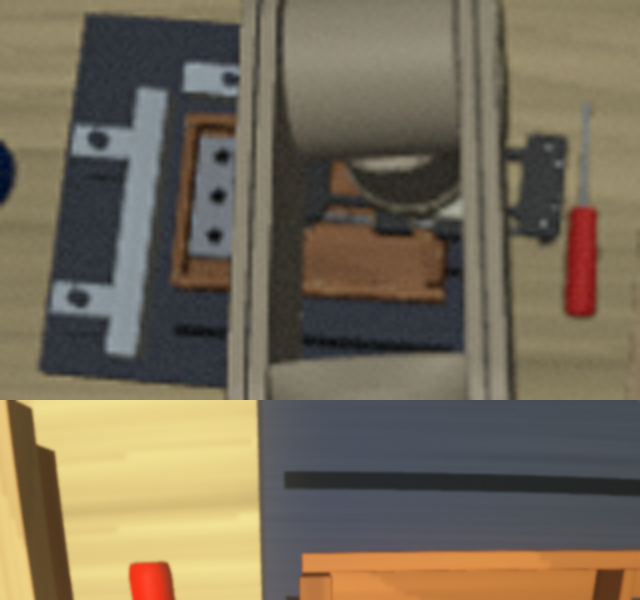

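```bash
python3 -m pendant '[{"translation":[0,0,0],"twist":[0,-0.003,0.002],"grip":-1},{"translation":[0,0,0],"twist":[0,-0.003,0.002],"grip":-1},{"translation":[-2,0,0],"twist":[0,-0.003,0.002],"grip":-1},{"translation":[-2,0,0],"twist":[0,-0.003,0.002],"grip":-1},{"translation":[-2,0,0],"twist":[0,-0.002,0.002],"grip":-1},{"translation":[-2,0,0],"twist":[0,-0.002,0.002],"grip":-1},{"translation":[-2,0,0],"twist":[0,-0.002,0.002],"grip":-1},{"translation":[-2,0,0],"twist":[0,-0.002,0.002],"grip":-1},{"translation":[-2,0,0],"twist":[0,-0.002,0.002],"grip":-1},{"translation":[-2,0,0],"twist":[0,-0.002,0.002],"grip":-1}]' 60; python3 st.py
```

```text
t: 17.5
tool_pos: [0.5607, 0.1006, 0.0759]
orientation: [-0.096, -3.138, 0.004]
force: [-8.4, -0.6, 8.1]
opening: 0.0116
t 17.5 pos [0.5607 0.1006 0.0759] yaw 0.0615 zx,zy [-0.0025 -0.0026] F [-8.4 -0.6  8.1] Ftool [ 8.4 -1.1 -8.1] Tw [0.32 0.77 0.75] open 0.0116
```

```bash
python3 -m pendant '[{"translation":[-1.5,0,0],"twist":[0,-0.002,-0.001],"grip":-1},{"translation":[-1.5,0,0],"twist":[0,-0.002,-0.001],"grip":-1},{"translation":[-1.5,0,0],"twist":[0,-0.002,-0.001],"grip":-1},{"translation":[-1.5,0,0],"twist":[0,-0.002,-0.001],"grip":-1},{"translation":[-1.5,0,0],"twist":[0,-0.002,-0.001],"grip":-1},{"translation":[-1.5,0,0],"twist":[0,-0.002,-0.001],"grip":-1},{"translation":[-1.5,0,0],"twist":[0,-0.002,-0.001],"grip":-1},{"translation":[-1.5,0,0],"twist":[0,-0.002,-0.001],"grip":-1},{"translation":[-1.5,0,0],"twist":[0,-0.002,-0.001],"grip":-1},{"translation":[-1.5,0,0],"twist":[0,-0.002,-0.001],"grip":-1}]' 60; python3 st.py
```

```text
t: 18.5
tool_pos: [0.5627, 0.1008, 0.0759]
orientation: [-0.077, -3.132, 0.007]
force: [-12.0, -1.8, 10.8]
opening: 0.012
t 18.5 pos [0.5627 0.1008 0.0759] yaw 0.0493 zx,zy [-0.0089 -0.0044] F [-12.   -1.8  10.8] Ftool [ 12.   -2.4 -10.7] Tw [0.26 1.24 0.42] open 0.012
```

```bash
python3 -m pendant '[{"translation":[-0.5,0,-0.5],"twist":[0,0,0],"grip":-1},{"translation":[-0.5,2.5,-0.2],"twist":[0,0,0],"grip":-1},{"translation":[-0.5,2.5,0],"twist":[0,0,0],"grip":-1},{"translation":[-0.5,2.5,0],"twist":[0,0,0],"grip":-1},{"translation":[-0.5,2.5,0],"twist":[0,0,0],"grip":-1},{"translation":[-0.5,2.5,0],"twist":[0,0,0],"grip":-1},{"translation":[-0.5,2.5,0],"twist":[0,0,0],"grip":-1},{"translation":[-0.5,2.5,0],"twist":[0,0,0],"grip":-1},{"translation":[-0.5,2.5,0],"twist":[0,0,0],"grip":-1},{"translation":[-0.5,2.5,0],"twist":[0,0,0],"grip":-1}]' 60; python3 st.py
```

```text
t: 19.5
tool_pos: [0.5626, 0.1088, 0.0762]
orientation: [-0.1, -3.116, 0.038]
force: [-9.7, -12.8, 9.5]
opening: 0.012
t 19.5 pos [0.5626 0.1088 0.0762] yaw 0.0637 zx,zy [-0.0244 -0.0237] F [ -9.7 -12.8   9.5] Ftool [  9.1 -13.6  -8.9] Tw [-0.48  0.63 -0.07] open 0.012
```

```bash
python3 -m pendant '[{"translation":[0,0,0],"twist":[-0.004,-0.004,-0.003],"grip":-1},{"translation":[0,0,0],"twist":[-0.004,-0.004,-0.003],"grip":-1},{"translation":[0,0,0],"twist":[-0.004,-0.004,-0.003],"grip":-1},{"translation":[0,0,0],"twist":[-0.004,-0.004,-0.003],"grip":-1},{"translation":[0,0,0],"twist":[-0.004,-0.004,-0.001],"grip":-1},{"translation":[0,0,0],"twist":[-0.002,-0.003,0],"grip":-1},{"translation":[0,0,0],"twist":[0,0,0],"grip":-1},{"translation":[0,0,0],"twist":[0,0,0],"grip":-1},{"translation":[0,0,0],"twist":[0,0,0],"grip":-1},{"translation":[0,0,0],"twist":[0,0,0],"grip":-1}]' 60; python3 st.py
python3 - <<'E'
from fit import *
snap('top','top5')
im=cv2.imread('pics/top5.png')[130:230,100:260]; cv2.imwrite('pics/t5.png',cv2.resize(im,None,fx=5,fy=5,interpolation=cv2.INTER_CUBIC))
E
```

```text
t: 20.5
tool_pos: [0.563, 0.1092, 0.0757]
orientation: [0.083, 3.138, -0.001]
force: [-0.6, 0.7, 2.7]
opening: 0.0112
t 20.5 pos [0.563  0.1092 0.0757] yaw 0.0531 zx,zy [ 0.0023 -0.0006] F [-0.6  0.7  2.7] Ftool [ 0.7  0.7 -2.7] Tw [-0.04  0.25 -0.03] open 0.0112
```

View pics/t5.png

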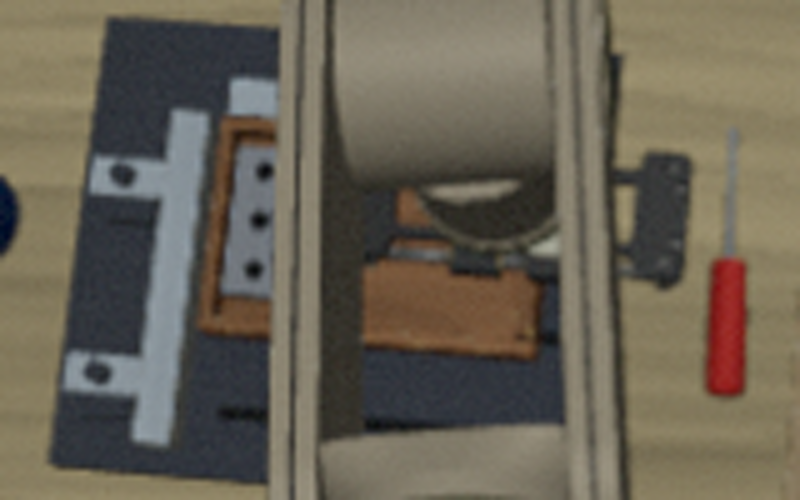

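```bash
python3 -m pendant '[{"translation":[0,2,0],"twist":[-0.002,0,-0.001],"grip":-1},{"translation":[0,2,0],"twist":[-0.002,0,-0.001],"grip":-1},{"translation":[0,2,0],"twist":[-0.002,0,-0.001],"grip":-1},{"translation":[0,2,0],"twist":[-0.002,0,-0.001],"grip":-1},{"translation":[0,2,0],"twist":[-0.002,0,-0.001],"grip":-1},{"translation":[0,2,0],"twist":[-0.002,0,-0.001],"grip":-1},{"translation":[0,2,0],"twist":[-0.002,0,-0.001],"grip":-1},{"translation":[0,2,0],"twist":[-0.002,0,-0.001],"grip":-1},{"translation":[0,2,0],"twist":[-0.002,0,-0.001],"grip":-1},{"translation":[0,2,0],"twist":[-0.002,0,-0.001],"grip":-1}]' 60; python3 st.py
```

```text
t: 21.55
tool_pos: [0.5633, 0.1161, 0.0757]
orientation: [-0.075, -3.14, 0.001]
force: [-3.3, -6.6, 3.6]
opening: 0.0117
t 21.55 pos [0.5633 0.1161 0.0757] yaw 0.0477 zx,zy [-0.0008 -0.0009] F [-3.3 -6.6  3.6] Ftool [ 3.  -6.7 -3.6] Tw [-1.12  0.07 -0.12] open 0.0117
```

```bash
python3 -m pendant '[{"translation":[-0.3,2,0],"twist":[-0.001,0,0],"grip":-1},{"translation":[-0.3,2,0],"twist":[-0.001,0,0],"grip":-1},{"translation":[-0.3,2,0],"twist":[-0.001,0,0],"grip":-1},{"translation":[-0.3,2,0],"twist":[-0.001,0,0],"grip":-1},{"translation":[-0.3,2,0],"twist":[-0.001,0,0],"grip":-1},{"translation":[-0.3,2,0],"twist":[-0.001,0,0],"grip":-1},{"translation":[-0.3,2,0],"twist":[-0.001,0,0],"grip":-1},{"translation":[-0.3,2,0],"twist":[-0.001,0,0],"grip":-1},{"translation":[-0.3,2,0],"twist":[-0.001,0,0],"grip":-1},{"translation":[-0.3,2,0],"twist":[-0.001,0,0],"grip":-1}]' 60; python3 st.py
```

```text
t: 22.55
tool_pos: [0.5631, 0.1163, 0.076]
orientation: [-0.092, -3.127, 0.028]
force: [-6.1, -12.4, 6.6]
opening: 0.0118
t 22.55 pos [0.5631 0.1163 0.076 ] yaw 0.0585 zx,zy [-0.0135 -0.0174] F [ -6.1 -12.4   6.6] Ftool [  5.4 -12.9  -6.3] Tw [-0.53  0.27  0.01] open 0.0118
```

```bash
python3 -m pendant '[{"translation":[0,0.5,0],"twist":[-0.004,-0.003,-0.002],"grip":-1},{"translation":[0,0.5,0],"twist":[-0.004,-0.003,-0.002],"grip":-1},{"translation":[0,0.5,0],"twist":[-0.004,-0.003,-0.002],"grip":-1},{"translation":[0,0.5,0],"twist":[-0.003,-0.003,-0.002],"grip":-1},{"translation":[-0.5,1,0],"twist":[-0.001,0,-0.001],"grip":-1},{"translation":[-0.5,1.5,0],"twist":[-0.001,0,0],"grip":-1},{"translation":[-0.5,1.5,0],"twist":[-0.001,0,0],"grip":-1},{"translation":[-0.5,1.5,0],"twist":[-0.001,0,0],"grip":-1},{"translation":[-0.5,1.5,0],"twist":[-0.001,0,0],"grip":-1},{"translation":[0,1,0],"twist":[-0.001,0,0],"grip":-1}]' 60; python3 st.py
python3 - <<'E'
from fit import *
snap('top','top6')
im=cv2.imread('pics/top6.png')[130:230,100:260]; cv2.imwrite('pics/t6.png',cv2.resize(im,None,fx=5,fy=5,interpolation=cv2.INTER_CUBIC))
E
```

```text
t: 23.55
tool_pos: [0.5632, 0.1164, 0.0759]
orientation: [-0.085, -3.133, 0.015]
force: [-2.8, -7.0, 4.1]
opening: 0.0117
t 23.55 pos [0.5632 0.1164 0.0759] yaw 0.0542 zx,zy [-0.0076 -0.0093] F [-2.8 -7.   4.1] Ftool [ 2.4 -7.2 -4. ] Tw [ 0.01 -0.22 -0.01] open 0.0117
```

View pics/t6.png

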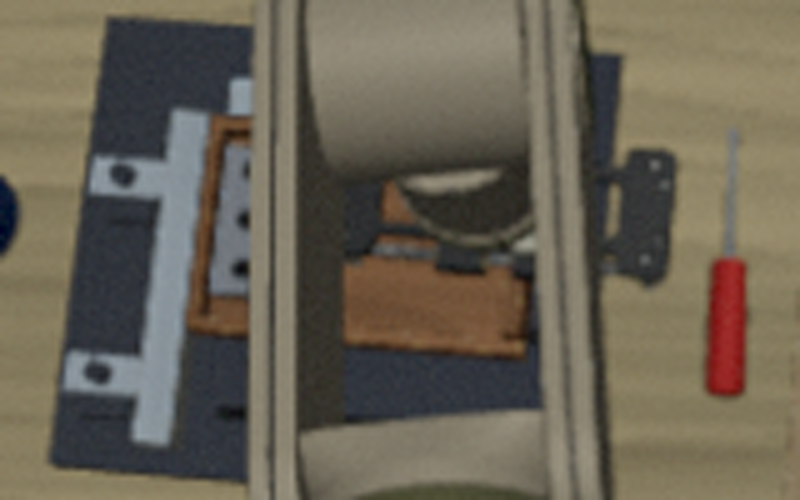

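The nose bears on the stop (column about 200) and the side is flush with the fence. I'll level the tool, relax and release.

```bash
python3 -m pendant '[{"translation":[0,0.5,0],"twist":[-0.003,-0.002,0],"grip":-1},{"translation":[0,0.5,0],"twist":[-0.002,-0.002,0],"grip":-1},{"translation":[0,0,0],"twist":[-0.002,-0.002,0],"grip":-1},{"translation":[0,0,0],"twist":[0,0,0],"grip":-1},{"translation":[0,0,0],"twist":[0,0,0],"grip":-1},{"translation":[0,0,0],"twist":[0,0,0],"grip":0},{"translation":[0,0,0],"twist":[0,0,0],"grip":0},{"translation":[0,0,0],"twist":[0,0,0],"grip":0},{"translation":[0,0,0],"twist":[0,0,0],"grip":0},{"translation":[0,0,0],"twist":[0,0,0],"grip":0}]' 20; python3 st.py
```

```text
t: 24.6
tool_pos: [0.5627, 0.1183, 0.0748]
orientation: [-0.083, -3.138, 0.003]
force: [0.2, 1.3, 1.2]
opening: 0.0449
t 24.6 pos [0.5627 0.1183 0.0748] yaw 0.0532 zx,zy [-0.002  -0.0017] F [0.2 1.3 1.2] Ftool [-0.1  1.3 -1.2] Tw [-0.03  0.01 -0.04] open 0.0449
```

```bash
python3 -m pendant '[{"translation":[0,0,-5],"twist":[0,0,0],"grip":0},{"translation":[0,0,-10],"twist":[0,0,0],"grip":0},{"translation":[0,0,-20],"twist":[0,0,0],"grip":0},{"translation":[0,0,-25],"twist":[0,0,0],"grip":0},{"translation":[0,0,-30],"twist":[0,0,0],"grip":0},{"translation":[0,0,-30],"twist":[0,0,0],"grip":0},{"translation":[0,0,-30],"twist":[0,0,0],"grip":0},{"translation":[-10,0,-20],"twist":[0,0,0],"grip":0},{"translation":[-20,20,-20],"twist":[0,0,0],"grip":0},{"translation":[-30,30,0],"twist":[0,0,0],"grip":0}]' && python3 -m pendant '[{"translation":[-20,30,0],"twist":[0,0,0],"grip":0},{"translation":[0,10,0],"twist":[0,0,0],"grip":0},{"translation":[0,0,0],"twist":[0,0,0],"grip":0},{"translation":[0,0,0],"twist":[0,0,0],"grip":0},{"translation":[0,0,0],"twist":[0,0,0],"grip":0},{"translation":[0,0,0],"twist":[0,0,0],"grip":0},{"translation":[0,0,0],"twist":[0,0,0],"grip":0},{"translation":[0,0,0],"twist":[0,0,0],"grip":0},{"translation":[0,0,0],"twist":[0,0,0],"grip":0},{"translation":[0,0,0],"twist":[0,0,0],"grip":0}]'
python3 - <<'E'
from fit import *
s=snap('wrist','w7')
cv2.imwrite('pics/w7b.png',cv2.resize(cv2.imread('pics/w7.png'),(800,600),interpolation=cv2.INTER_CUBIC))
E
```

```text
t: 25.6
tool_pos: [0.6253, 0.1637, 0.2819]
orientation: [0.089, 3.137, -0.002]
force: [1.5, 0.1, 1.2]
opening: 0.0467
t: 26.6
tool_pos: [0.6488, 0.2022, 0.287]
orientation: [0.092, 3.132, -0.001]
force: [-0.0, 0.5, 0.1]
opening: 0.0465
```

View pics/w7b.png

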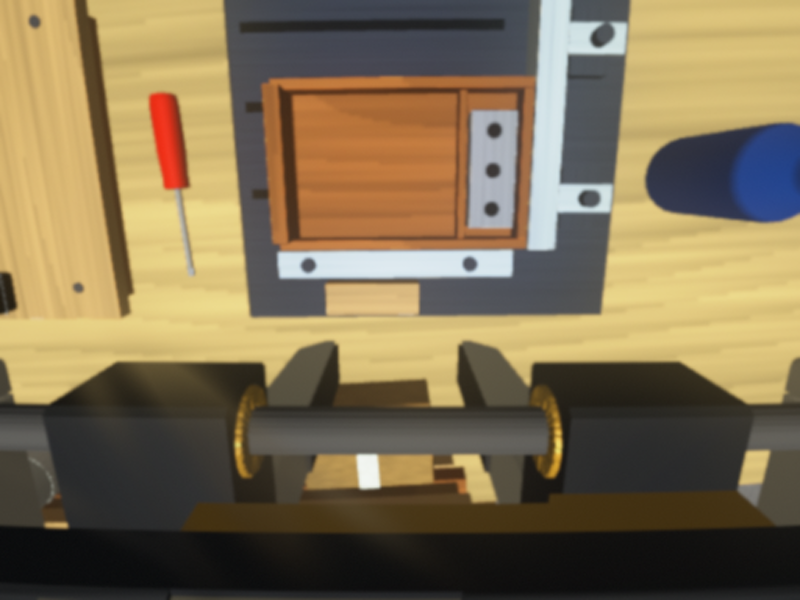

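Run:
```python
from fit import *
s=load('w7'); z=.058
R=line(s,(290,246),(510,246),z+.03,win=5,name='tray +x')
L=line(s,(290,79),(520,76),z+.03,win=5,name='tray -x')
F=line(s,(280,252),(510,249),z+.034,win=4,name='fence')
N=line(s,(534,85),(526,225),z+.03,win=4,name='nose')
S=line(s,(540,5),(528,245),z+.034,win=4,name='stop')
n=np.array([F[1][1],-F[1][0]]); print('gap fence from +x, from -x+130(mm)',(F[0]-R[0])@n*1e3,(F[0]-L[0])@n*1e3-130)
g=np.array([(x,y) for x in (300,400,500) for y in (246,)])
for c in (295,350,400,450,505): print(c, [s['p'][int(r*.64),int(c*.64)].tolist() for r in (240,243,245,247,249,251,253,256)])
```

```text
tray +x 40 med px 0.24 dir [0.0448, 0.999] pt [0.6309, 0.1992]
tray -x 40 med px 0.13 dir [0.0576, 0.9983] pt [0.5016, 0.2134]
fence 40 med px 0.24 dir [0.0454, 0.999] pt [0.63, 0.195]
nose 40 med px 0.25 dir [0.9986, -0.0524] pt [0.5548, 0.31]
stop 39 med px 0.33 dir [0.9993, -0.037] pt [0.5447, 0.3129]
gap fence from +x, from -x+130(mm) -0.62489074 -0.86465454
295 [[110, 70, 42], [185, 120, 67], [196, 128, 72], [193, 127, 73], [181, 126, 82], [169, 142, 121], [182, 183, 182], [212, 227, 233]]
350 [[148, 93, 54], [199, 129, 72], [199, 130, 73], [194, 129, 77], [179, 134, 102], [176, 168, 160], [201, 211, 214], [217, 230, 236]]
400 [[139, 90, 56], [195, 128, 73], [199, 131, 75], [197, 135, 81], [184, 143, 110], [179, 174, 172], [201, 214, 223], [218, 230, 237]]
450 [[138, 90, 58], [180, 118, 70], [180, 118, 71], [169, 117, 78], [162, 133, 116], [176, 178, 181], [204, 218, 227], [216, 230, 237]]
505 [[157, 100, 62], [176, 116, 71], [175, 115, 71], [160, 118, 89], [164, 151, 139], [194, 200, 200], [210, 224, 230], [214, 229, 236]]
```

```bash
python3 -c "
from plant import robot
print(robot.close_job(), robot.read_state()['t'])"
```

```text
the job is handed in; nothing more can be done
the job is handed in; nothing more can be done
```

I pinched the tray's tail wall and slid the tray across the gap with the tail held down. On the bed I slid it sideways onto the fence, then pushed it home along the fence onto the stop. I released it and handed in the job at about 26.6 s of the 72 s allowed; no verdict was reported.

**Last checks that agreed**
- **Fence:** no dark gap shows along the tray's side, and the fitted tray and fence lines agree to within 1 mm.
- **Squareness:** the tray's +x side runs within 0.001 rad of the fence line.
- **Stop:** the tray stopped moving under a steady push. The highest force I read on the tool was 12.8 N along the push, taken before the tray reached the stop. Against the stop the readings were 12.4 N and then 7.0 N, each including 5 to 7 N of sliding friction.
- **Block and bystanders:** the block lies in its pocket. The bit case, offcut, screwdriver and bottle look undisturbed in the pictures; I did not check the tape in the last one.
- **Robot:** it was clear of everything before I handed in.

**Checks that disagreed**
- **Nose to stop:** the fitted lines put the stop about 2 to 3 mm beyond the nose. No gap is visible in the picture, and the force reading says they touch.
- **Tray -x side:** its fitted line is 0.012 rad off the fence, which I put down to camera calibration.
- **Tool tilt:** the tool tilted by up to about 0.03 rad at times while pushing, and I levelled it each time. I could not measure the tray's own tilt directly.

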